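Make up two cutter sets on their setting stands

ROBOT

A 6-joint arm with a two-finger parallel gripper is mounted at the origin on the work surface. World frame = base frame: x ahead of the robot, y to its left, z up, the work surface at z = 0. Lengths are in m, angles in rad, forces in N, time in s.
With the tool pointing down it reaches from about 0.275 to 0.975 m from the base axis. Payload 8.4 kg.
Tool frame: the origin (TCP) lies midway between the tips of the shut fingers; the grasp point (between the pads) lies 19 mm behind it; z points along the fingers, y is the line along which they close (so a half turn about z gives the same grasp; the last joint's range is limited). The gripper opens to 92 mm and grips with 3 to 60 N. Pads are 20 mm wide; open, the fingers measure 128 mm over their backs; the gripper's body (75 mm by 189 mm) begins 69 mm behind the grasp point.
Start: joints at [1.211, 0.353, 1.633, -0, 1.155, -0.002], TCP at [0.219, 0.585, 0.215] pointing down, gripper open.
Joint ranges: [-2.63, 2.63], [-0.92, 2.1], [0.06, 2.66], [-1.3, 4.44], [0, 2.69], [-3.02, 3.02]. Speed limits (rad/s): [2.22, 2.22, 2.79, 3.14, 3.14, 3.14].

INTERFACE

Orientations are given as a unit quaternion [x, y, z, w].
In Python, from workcell import sensors, grab_frame, camera_model, close_job gives the robot as it stands.
- The arm moves only by the tool arm_command, never from a script. Its argument "commands" is a list of rows, each a list of 7 numbers: the shift along the world's x, y, z in mm, then the turn, a rotation vector about the world's x, y, z in degrees, then the finger opening in mm, from 0 to 91.9. A call has exactly 10 rows; each row is the pose to reach, as a shift and turn from the pose commanded when the call began; what a row does not reach only later rows make up. A row lasts 1/8 s, in which the tool goes at most 62.5 mm and 10.7 degrees, less where a joint would pass 70% of its speed; a pose out of reach is approached as far as the arm can. A call with a gripper value outside its range is refused whole. The fingers move at their own pace and stop on an object; "squeeze" is the grip in N (left out, the last holds). Time passes only in rows, so rows that repeat a pose let the fingers close, or fill a call up. It gives the time, the measured TCP pose, the force, the opening and the grip force at its end, in the units of the state.
- sensors.get_state(): the state, without advancing time (a new reading comes with each control period).
- grab_frame(name): name is "scene" or "top" or "wrist"; returns (picture, depth): 420x560x3 uint8, red, green, blue; 420x560 float32, m along the optical axis (not along the pixel's ray), 0 where there is no reading.
- camera_model(name): a dict with "K" (3x3 intrinsics, pixels), "k1" (the pictures are not rectified: a ray, as slopes to the right and down, at radius r is drawn at 1 + k1 r^2 times it, then the intrinsics apply), "cam_to_world" (4x4, takes a point from camera to world coordinates). Camera axes: x right, y up, looking along -z (the intrinsics and any distortion apply to the point x, -y, -z); pixel columns grow to the right and rows downward; lengths in m; the calibration is good to about 2 mm. A picture is of the moment at which its call begins: read the wrist's pose just before it. camera_model takes no time and is no camera call; for the wrist camera it gives the pose at the moment of the call.
- close_job(): hands the job in; it is judged then, once.
The state is a dict: "time_s": time; "joint_positions": joint angles; "dq": joint speeds; "effort": joint torques, N m; "eef_pos": TCP position; "ee_rot": TCP orientation; "wrist_force": force on the tool from outside, world axes, zero at the start; "torque": the same for the moment, N m; "grip_width": finger opening in m; "grasp_force": force on a finger pad.
Only numpy, scipy, OpenCV 4.12 (cv2) and the standard library are available. Lean on these libraries where they do the work, as an engineer would, in place of code of your own. Each camera call takes 0.05 s, during which the arm holds its last target. There are 200 camera calls.

TASK

Make up the two cutter sets on their setting stands: on the green stand the brass spacer, then the red cutter head with its hub up, then the black cap on top; on the blue stand the aluminium spacer, then the yellow cutter head with its hub up. Lower each part down the post until it sits fully home, without dropping it, and let go. Leave the glue jar, the tape measure and the walnut offcut where they are.

Things in the scene. Friction and masses are not known exactly. Their poses are not given: they have to be found in the camera images.
- green_stand: setting stand fixed to the table: a round green-painted base, 110 mm in diameter and 12 mm high, a steel shoulder 38 mm in diameter whose top is 20 mm above the table, and from it a vertical steel post 20 mm in diameter, its tip 99 mm above the table (the last 10 mm taper to 8 mm diameter). Origin: on the post's axis at table height; z up. Stacked home, the parts' undersides are 20 mm (spacer), 45 mm (cutter head) and 85 mm (cap) above the table.
- blue_stand: setting stand fixed to the table: a round blue-painted base, 110 mm in diameter and 12 mm high, a steel shoulder 38 mm in diameter whose top is 20 mm above the table, and from it a vertical steel post 20 mm in diameter, its tip 99 mm above the table (the last 10 mm taper to 8 mm diameter). Origin: on the post's axis at table height; z up. Stacked home, the parts' undersides are 20 mm (spacer) and 45 mm (cutter head) above the table.
- brass_spacer_center (a point): plain brass (yellow metal) ring, 50 mm outside diameter, 25 mm high, with a 26 mm hole right through; starts lying flat on the table. This point is its centre, 12.5 mm above its underside; z runs along the hole, upwards. About 0.25 kg.
- alu_spacer_center (a point): plain aluminium (silver-grey metal) ring, 50 mm outside diameter, 25 mm high, with a 26 mm hole right through; starts lying flat on the table. This point is its centre, 12.5 mm above its underside; z runs along the hole, upwards. About 0.1 kg.
- red_cutter_center (a point): cutter head with a red disc, 80 mm in diameter and 12 mm thick, with 4 small bright knives at its rim, and on it a bare steel hub 42 mm in diameter and 28 mm high (40 mm high overall); a 26 mm hole goes right through. Starts flat on the table, hub up; grip it by the hub. This point is on its axis, 20 mm above its underside; z runs up the axis. About 0.35 kg.
- yellow_cutter_center (a point): cutter head with a yellow disc, 80 mm in diameter and 12 mm thick, with 2 small bright knives at its rim, and on it a bare steel hub 42 mm in diameter and 28 mm high (40 mm high overall); a 26 mm hole goes right through. Starts flat on the table, hub up; grip it by the hub. This point is on its axis, 20 mm above its underside; z runs up the axis. About 0.35 kg.
- black_cap_center (a point): black plastic cap, 46 mm in diameter, 32 mm high, closed on top with a small white dot, with a 26 mm hole 24 mm deep in its underside; starts on the table, closed side up. This point is its centre, 16 mm above its underside; z up its axis. About 0.08 kg.
- glue_jar_center (a point): bystander: small glue jar with an orange cap, 40 mm in diameter, 50 mm high, loose; this point is its centre, 25 mm above the table.
- tape_center (a point): bystander: yellow tape measure, 44 x 26 x 42 mm high, loose; this point is its centre, 21 mm above the table.
- offcut_center (a point): bystander: dark walnut offcut, 100 (its x) x 42 x 30 mm high, loose; this point is its centre, 15 mm above the table.
Not all that is in view belongs to the job. Of the things that look like the part that bears red_cutter_center, the smaller one is meant. There is more than one size of the green_stand; the job needs the larger.

How it is judged:
By the outcome, as a careful person would: the job done as asked, in the order asked, and still so for the second after the job is handed in, with the robot touching nothing.
It also fails if it takes over 128 s, if anything falls off the work surface, if the arm or the gripper's body presses on something with over 40 N, if the wrist force passes 120 N, or if a joint passes its speed limit or range.

## Working session

There is one attempt and no reset: what is moved stays moved. The work goes in short steps, Python scripts to look and compute and a tool call to move; the robot and the scene stay as the last step left them, time stands still between calls to the robot, and variables do not carry over. Pictures are saved under pics/ and viewed, at most 14 in all, crops included, and the job is handed in when it is done.

Besides the shell and the picture viewer there is one more tool, called after "Emit:" as a command line: name --pt "numbers of a row" for each row, then --argument value for the rest. arm_command: Moves the arm, as the interface text tells. Its arguments: {"type":"object","properties":{"commands":{"type":"array","items":{"type":"array","items":{"type":"number"}}},"squeeze":{"type":"number"}},"required":["commands"]}

```bash
mkdir -p pics; cat > h.py <<'E'
import numpy as np, cv2
from workcell import sensors, grab_frame, camera_model, close_job
def snap(n,f):
    m=camera_model(n); p,d=grab_frame(n); cv2.imwrite(f'pics/{f}.png',p[:,:,::-1]); np.savez(f'{f}.npz',p=p,d=d,K=m['K'],k1=m['k1'],T=m['cam_to_world']); return p,d,m
def world(m,d):
    K=np.array(m['K']);k1=float(m['k1']);T=np.array(m['T'] if 'T' in m else m['cam_to_world'])
    v,u=np.mgrid[:d.shape[0],:d.shape[1]].astype(float)
    pts=np.stack([u.ravel(),v.ravel()],1)[:,None]
    n=cv2.undistortPoints(pts,K,np.array([k1,0,0,0,0.])).reshape(d.shape+(2,))
    P=np.stack([n[...,0]*d,-n[...,1]*d,-d,np.ones_like(d)],-1)
    return (P@T.T)[...,:3]
E
python3 - <<'E'
from h import *
for n in('top','scene'): 
    p,d,m=snap(n,n+'0'); print(n,m)
print(sensors.get_state())
E
```

```text
top {'K': array([[399.06754316,   0.        , 279.23755429],
       [  0.        , 399.06754316, 203.22862397],
       [  0.        ,   0.        ,   1.        ]]), 'k1': -0.05402846228892429, 'cam_to_world': array([[ 0.01310809,  0.98458597, -0.1744094 ,  0.30120225],
       [-0.99972046,  0.00947221, -0.02166291,  0.06297784],
       [-0.01967695,  0.17464461,  0.9844349 ,  1.09927127],
       [ 0.        ,  0.        ,  0.        ,  1.        ]])}
scene {'K': array([[385.70819346,   0.        , 278.70379975],
       [  0.        , 385.70819346, 211.51500798],
       [  0.        ,   0.        ,   1.        ]]), 'k1': -0.04131644813142825, 'cam_to_world': array([[ 0.41347578, -0.73594575,  0.53611719,  0.96222546],
       [ 0.91036709,  0.32353044, -0.2579919 , -0.17460677],
       [ 0.01641781,  0.59473685,  0.80375279,  0.7974214 ],
       [ 0.        ,  0.        ,  0.        ,  1.        ]])}
{'time_s': 0.1, 'joint_positions': array([ 1.21060103e+00,  3.53572145e-01,  1.63405427e+00, -1.80038858e-05,
        1.15521098e+00, -2.41493679e-03]), 'dq': array([ 0.00144672, -0.00158461, -0.00327746,  0.00049433, -0.00044108,
       -0.00028307]), 'effort': array([-5.60716908e-04, -5.94911063e+01, -3.34935451e+01,  6.98954333e-02,
        1.84300641e-02, -7.78705612e-05]), 'eef_pos': array([0.21872879, 0.5849979 , 0.21394534]), 'ee_rot': array([ 1.77933956e-01,  9.84042235e-01, -6.13652903e-04, -1.04123097e-04]), 'wrist_force': array([-0.20505975,  0.57266081, -0.86284441]), 'torque': array([-0.00600414,  0.01725366,  0.01009918]), 'grasp_force': 0.0, 'grip_width': 0.09186752207771165}
```

View pics/top0.png

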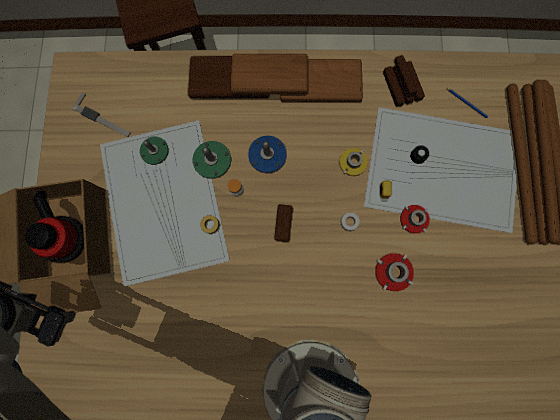

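View pics/scene0.png

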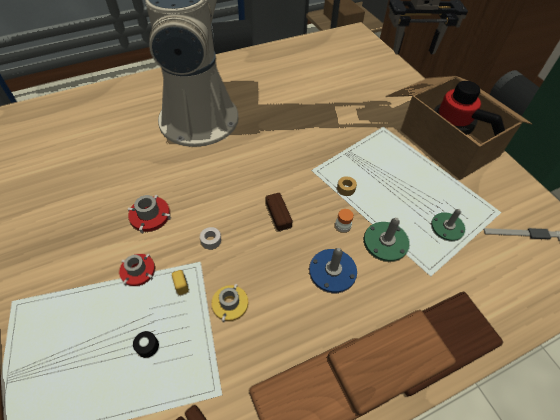

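Top view: brass ring (210,225), aluminium ring (350,221), yellow cutter (353,161), black cap (420,154), blue stand (267,154), jar (235,187), tape (386,189), offcut (284,223). There are two red cutters, (415,219) and (397,271), and the smaller is (415,219). There are two green stands, (154,150) and (212,159), and the larger is (212,159). I'll measure them and confirm in a crop.

```bash
cat > m.py <<'E'
from h import *
def fit(W,seed,rad,z0,z1):
    s=(np.hypot(W[...,0]-seed[0],W[...,1]-seed[1])<rad)&(W[...,2]>z0)&(W[...,2]<z1)
    q=W[s]
    (x,y),r=cv2.minEnclosingCircle((q[:,:2]*1000).astype(np.float32)); return len(q),round(x,1),round(y,1),round(r,1),q[:,:2].mean(0).round(4)*1000,round(np.median(q[:,2])*1000,1)
E
python3 - <<'E'
from m import *
for n,L in (('top0',dict(brass=(210,225),alu=(350,221),yel=(353,161),cap=(420,154),blue=(267,154),jar=(235,187),tape=(386,189),off=(284,223),redA=(415,219),redB=(397,271),grA=(154,150),grB=(212,159))),
 ('scene0',dict(brass=(347,186),alu=(210,239),yel=(229,299),cap=(146,343),blue=(335,265),redA=(135,267),redB=(149,209),grA=(450,222),grB=(390,237),off=(279,210),jar=(345,219)))):
    f=np.load(n+'.npz'); W=world(f,f['d'])
    for k,(u,v) in L.items():
        s=np.nanmedian(W[v-4:v+5,u-4:u+5].reshape(-1,3),0)
        try:
          print(n,k,s.round(3),'all',fit(W,s,.07,.006,.11))
          b=dict(brass=(.02,.03),alu=(.02,.03),cap=(.027,.04),yel=(.035,.046),redA=(.035,.046),redB=(.035,.05),grA=(.05,.12),grB=(.05,.12),blue=(.05,.12)).get(k)
          if b: print('      top',fit(W,s,.06,*b))
        except Exception as e: print(k,'err',e)
p=cv2.imread('pics/top0.png')
a=cv2.resize(p[120:220,130:290],None,fx=4.0,fy=4.0)[:, :640]
b=cv2.resize(p[190:300,370:450],(130,180)) 
b=cv2.resize(p[140:300,335:455],None,fx=2.5,fy=2.5,interpolation=3)
a=cv2.resize(p[120:250,130:290],None,fx=3,fy=3,interpolation=3)
c=np.zeros((400,780,3),np.uint8);c[:390,:480]=a;c[:,480:]=b
cv2.imwrite('pics/crop0.png',c)
E
```

```text
top0 brass [0.432 0.279 0.001] all (230, 428.7, 293.2, 50.9, array([431.9, 276.7]), np.float64(23.5))
      top (186, 432.9, 277.7, 25.0, array([433.4, 276.7]), np.float64(24.6))
top0 alu [ 0.447 -0.11   0.001] all (223, 453.3, -123.9, 43.8, array([ 443.7, -106.1]), np.float64(24.3))
      top (188, 444.5, -107.0, 25.2, array([ 443.5, -106.7]), np.float64(24.6))
top0 yel [ 0.617 -0.118  0.029] all (569, 616.0, -117.6, 64.4, array([ 613. , -118.4]), np.float64(12.9))
      top (105, 615.3, -120.0, 20.8, array([ 614.2, -118.9]), np.float64(39.5))
top0 cap [ 0.633 -0.302  0.032] all (265, 640.1, -314.1, 59.1, array([ 635.1, -303.3]), np.float64(31.1))
      top (201, 638.2, -305.5, 23.8, array([ 636.8, -304.8]), np.float64(32.0))
top0 blue [0.628 0.122 0.023] all (1140, 636.8, 118.0, 59.8, array([633.8, 122.7]), np.float64(12.6))
      top (73, 636.2, 122.9, 10.4, array([632.7, 122.6]), np.float64(89.0))
top0 jar [0.531 0.206 0.049] all (237, 550.1, 221.2, 45.7, array([538.6, 212.1]), np.float64(47.2))
top0 tape [ 0.53  -0.202  0.041] all (214, 529.2, -203.5, 26.9, array([ 529.1, -200.6
[... 2013 characters left out ...]
.7, -224.1, 54.7, array([ 321.4, -223.6]), np.float64(17.3))
      top (167, 310.9, -224.3, 27.0, array([ 315. , -224.4]), np.float64(43.4))
scene0 grA [0.65  0.447 0.024] all (756, 647.8, 449.9, 43.0, array([650.4, 446.1]), np.float64(10.6))
      top (65, 649.0, 450.5, 7.7, array([650.3, 448.3]), np.float64(66.3))
scene0 grB [0.629 0.278 0.035] all (1462, 621.4, 281.8, 55.8, array([626.2, 276.5]), np.float64(12.8))
      top (145, 622.1, 281.4, 10.1, array([624.7, 277.7]), np.float64(80.6))
scene0 off [0.447 0.074 0.031] all (648, 440.6, 74.6, 51.2, array([446.8,  71.8]), np.float64(29.6))
scene0 jar [0.546 0.202 0.049] all (414, 578.4, 206.4, 59.9, array([552.9, 212.9]), np.float64(28.0))
```

View pics/crop0.png

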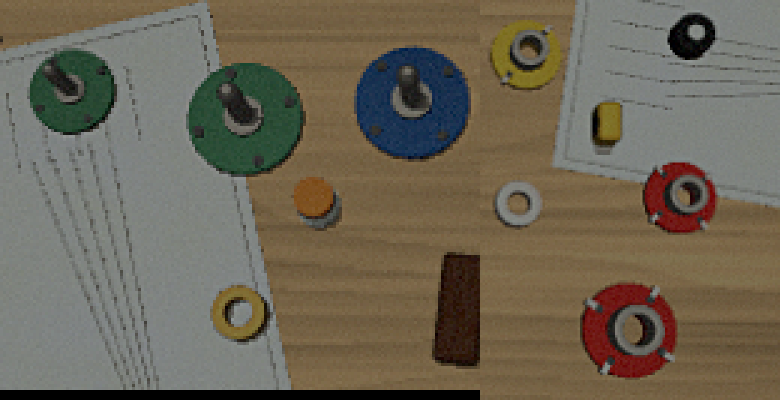

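The crop confirms both choices. The larger green stand is (212,159): 110 mm base, post about 99 mm. The smaller red cutter is (415,219): 80 mm disc, 40 mm high, where the other is 110 mm across and 48 mm high. I'll move above the brass spacer for a close look.

Emit:
arm_command --pt "54 -77 0 0 0 0 91" --pt "107 -154 -10 0 0 0 91" --pt "160 -230 -30 0 0 0 91" --pt "195 -280 -60 0 0 0 91" --pt "214 -307 -84 0 0 0 91" --pt "214 -307 -84 0 0 0 91" --pt "214 -307 -84 0 0 0 91" --pt "214 -307 -84 0 0 0 91" --pt "214 -307 -84 0 0 0 91" --pt "214 -307 -84 0 0 0 91"

```text
time_s: 1.35
eef_pos: [0.4325, 0.2798, 0.1311]
ee_rot: [0.177, 0.984, 0.0, 0.0]
wrist_force: [1.0, -0.6, 0.4]
grip_width: 0.091
grasp_force: 0.0
```

```bash
python3 - <<'E'
from m import *
p,d,m=snap('wrist','w1'); W=world(m,d); print(np.array(m['cam_to_world']).round(3),sensors.get_state()['eef_pos'])
print(fit(W,(.433,.2775),.05,.018,.032))
E
```

```text
[[ 0.349 -0.903 -0.249  0.361]
 [ 0.937  0.337  0.092  0.305]
 [ 0.    -0.266  0.964  0.301]
 [ 0.     0.     0.     1.   ]] [0.43257199 0.27962673 0.13108884]
(2331, 430.2, 277.9, 25.0, array([429.4, 278.3]), np.float64(24.1))
```

View pics/w1.png

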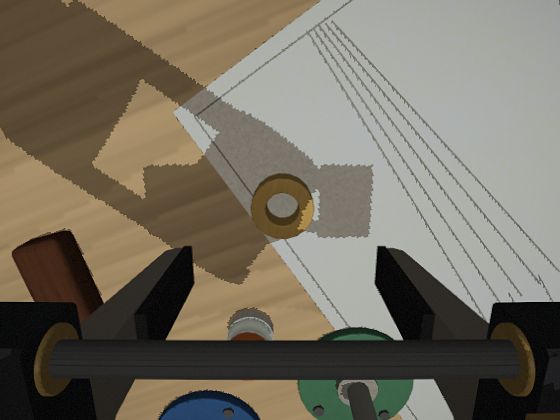

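The wrist view shows the brass ring at (282,205), centred between the fingers. The wrist measures it at (430,278), against (433,277.5) from above, so the two agree to 3 mm. I'll grip it.

Emit:
arm_command --pt "-1.5 0 -30 0 0 0 91" --pt "-1.5 0 -65 0 0 0 91" --pt "-1.5 0 -95 0 0 0 91" --pt "-1.5 0 -115 0 0 0 91" --pt "-1.5 0 -125 0 0 0 91" --pt "-1.5 0 -125 0 0 0 91" --pt "-1.5 0 -125 0 0 0 40" --pt "-1.5 0 -125 0 0 0 40" --pt "-1.5 0 -125 0 0 0 40" --pt "-1.5 0 -125 0 0 0 40" --squeeze 25

```text
time_s: 2.65
eef_pos: [0.4315, 0.2785, 0.0059]
ee_rot: [0.178, 0.984, 0.0, 0.0]
wrist_force: [0.1, 0.3, -0.6]
grip_width: 0.0532
grasp_force: 0.0
```

Emit:
arm_command --pt "0 0 0 0 0 0 40" --pt "0 0 0 0 0 0 40" --pt "0 0 25 0 0 0 40" --pt "0 0 70 0 0 0 40" --pt "0 0 120 0 0 0 40" --pt "30 1 155 0 0 0 40" --pt "80 3 155 0 0 0 40" --pt "110 4 155 0 0 0 40" --pt "120 4 155 0 0 0 40" --pt "120 4 155 0 0 0 40"

```text
time_s: 3.9
eef_pos: [0.5507, 0.282, 0.1597]
ee_rot: [0.178, 0.984, -0.001, -0.001]
wrist_force: [-0.9, -1.0, -2.5]
grip_width: 0.0491
grasp_force: 25.0
```

```bash
python3 - <<'E'
from m import *
p,d,m=snap('wrist','w2'); W=world(m,d); print(sensors.get_state()['eef_pos'])
for b in ((.03,.06),(.06,.088),(.088,.105)): print('post',fit(W,(.6205,.2817),.025,*b))
print('base',fit(W,(.6205,.2817),.06,.009,.015))
e=sensors.get_state()['eef_pos']; print('part',fit(W,e[:2],.035,e[2]-.01,e[2]+.03))
E
```

```text
[0.5500839  0.28204285 0.1598163 ]
post (67, 610.1, 277.0, 4.8, array([609.5, 277.1]), np.float64(40.2))
post (0, 0.0, 0.0, 0.0, array([nan, nan]), np.float64(nan))
post (35, 621.1, 285.3, 4.8, array([621.3, 286.3]), np.float64(93.4))
base (2619, 617.1, 281.9, 54.8, array([599.5, 293.3]), np.float64(11.2))
part (10218, 542.0, 285.1, 33.4, array([546.7, 282.6]), np.float64(177.7))m.py:5: RuntimeWarning: Mean of empty slice.
  (x,y),r=cv2.minEnclosingCircle((q[:,:2]*1000).astype(np.float32)); return len(q),round(x,1),round(y,1),round(r,1),q[:,:2].mean(0).round(4)*1000,round(np.median(q[:,2])*1000,1)
  ret = um.true_divide(
  return _methods._mean(a, axis=axis, dtype=dtype,
  ret = ret.dtype.type(ret / rcount)
```

View pics/w2.png

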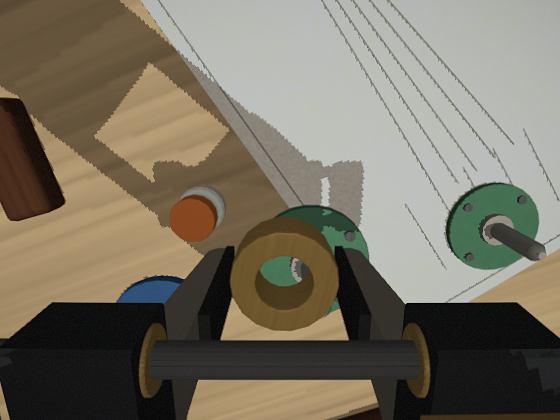

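The ring is held, and the green post is visible through its hole at (297,268). The wrist has a steady bias of about -3 mm in x. The shift from ring to post agrees across all cameras at (187, 4). I'll move over the post and start down.

Emit:
arm_command --pt "35 0 0 0 0 0 40" --pt "60 0 0 0 0 0 40" --pt "67.5 0 0 0 0 0 40" --pt "67.5 0 0 0 0 0 40" --pt "67.5 0 0 0 0 0 40" --pt "67.5 0 -25 0 0 0 40" --pt "67.5 0 -50 0 0 0 40" --pt "67.5 0 -65 0 0 0 40" --pt "67.5 0 -75 0 0 0 40" --pt "67.5 0 -75 0 0 0 40"

```text
time_s: 5.2
eef_pos: [0.6185, 0.2824, 0.0852]
ee_rot: [0.178, 0.984, -0.0, -0.0]
wrist_force: [-0.4, -0.6, -2.2]
grip_width: 0.0491
grasp_force: 25.0
```

Emit:
arm_command --pt "0 0 -20 0 0 0 40" --pt "0 0 -38 0 0 0 40" --pt "0 0 -50 0 0 0 40" --pt "0 0 -56 0 0 0 40" --pt "0 0 -59 0 0 0 40" --pt "0 0 -60 0 0 0 40" --pt "0 0 -60 0 0 0 40" --pt "0 0 -60 0 0 0 40" --pt "0 0 -60 0 0 0 40" --pt "0 0 -60 0 0 0 40"

```text
time_s: 6.45
eef_pos: [0.6191, 0.2825, 0.0258]
ee_rot: [0.178, 0.984, 0.0, 0.0]
wrist_force: [0.6, 0.7, -1.4]
grip_width: 0.0493
grasp_force: 25.0
```

Emit:
arm_command --pt "0 0 -0.5 0 0 0 40" --pt "0 0 -1 0 0 0 40" --pt "0 0 -1.3 0 0 0 40" --pt "0 0 -1.5 0 0 0 40" --pt "0 0 -1.5 0 0 0 40" --pt "0 0 -1.5 0 0 0 40" --pt "0 0 -1.5 0 0 0 40" --pt "0 0 -1.5 0 0 0 40" --pt "0 0 -1.5 0 0 0 40" --pt "0 0 -1.5 0 0 0 40"

```text
time_s: 7.7
eef_pos: [0.6191, 0.2825, 0.0257]
ee_rot: [0.178, 0.984, 0.0, 0.0]
wrist_force: [-4.6, -2.4, 12.4]
grip_width: 0.0491
grasp_force: 25.0
```

It is seated: contact force went up and z stopped moving. Release and rise.

Emit:
arm_command --pt "0 0 1.5 0 0 0 91" --pt "0 0 1.5 0 0 0 91" --pt "0 0 1.5 0 0 0 91" --pt "0 0 1.5 0 0 0 91" --pt "0 0 30 0 0 0 91" --pt "0 0 80 0 0 0 91" --pt "0 0 130 0 0 0 91" --pt "-10 -40 150 0 0 0 91" --pt "-25 -95 150 0 0 0 91" --pt "-40 -150 150 0 0 0 91"

```text
time_s: 8.95
eef_pos: [0.5785, 0.1312, 0.1744]
ee_rot: [0.177, 0.984, 0.0, 0.0]
wrist_force: [0.6, -0.6, -0.3]
grip_width: 0.0907
grasp_force: 0.0
```

Emit:
arm_command --pt "-15 -50 0 0 0 0 91" --pt "-31 -105 0 0 0 0 91" --pt "-48 -160 0 0 0 0 91" --pt "-65 -215 0 0 0 0 91" --pt "-82 -270 -5 0 0 0 91" --pt "-98 -325 -15 0 0 0 91" --pt "-113 -375 -30 0 0 0 91" --pt "-122 -407 -40 0 0 0 91" --pt "-126 -419.5 -43.5 0 0 0 91" --pt "-126 -419.5 -43.5 0 0 0 91"

```text
time_s: 10.2
eef_pos: [0.4527, -0.2871, 0.1305]
ee_rot: [0.179, 0.984, 0.0, -0.0]
wrist_force: [0.0, -0.6, 0.2]
grip_width: 0.091
grasp_force: 0.0
```

```bash
python3 - <<'E'
from m import *
t=np.load('top0.npz')
p,d,m=snap('wrist','w3'); W=world(m,d); print(sensors.get_state()['eef_pos'],sensors.get_state()['ee_rot'])
c=(.454,-.2875)
print(fit(W,c,.035,.034,.046)); print('disc',fit(W,c,.05,.008,.02))
r=np.hypot(W[...,0]-c[0],W[...,1]-c[1]); s=(r>.028)&(r<.045)&(W[...,2]>.006);print('rim z',np.percentile(W[s][:,2],[50,98,100]))
E
```

```text
[ 0.45309137 -0.28654164  0.13071315] [ 1.78141758e-01  9.84004817e-01  1.84091045e-04 -8.50262102e-07]
(1546, 451.3, -287.4, 20.9, array([ 450.6, -287.2]), np.float64(39.0))
disc (4978, 451.7, -287.5, 43.1, array([ 447. , -285.8]), np.float64(11.3))
rim z [0.23338501 0.23639624 0.23750735]
```

View pics/w3.png

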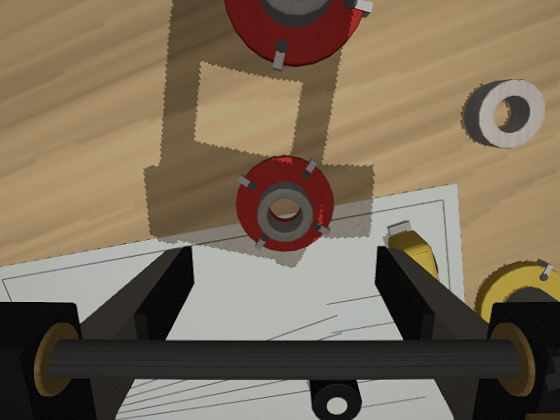

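The red cutter sits at (284,207) between the fingers, with its knives off the finger line. The wrist measures (451.3,-287.4), which shows the same bias. Grip the hub.

Emit:
arm_command --pt "0 0 -30 0 0 0 91" --pt "0 0 -65 0 0 0 91" --pt "0 0 -90 0 0 0 91" --pt "0 0 -106 0 0 0 91" --pt "0 0 -113 0 0 0 91" --pt "0 0 -113 0 0 0 91" --pt "0 0 -113 0 0 0 30" --pt "0 0 -113 0 0 0 30" --pt "0 0 -113 0 0 0 30" --pt "0 0 -113 0 0 0 30" --squeeze 30

```text
time_s: 11.5
eef_pos: [0.4529, -0.2872, 0.0178]
ee_rot: [0.178, 0.984, -0.0, 0.0]
wrist_force: [-0.0, 0.1, 0.6]
grip_width: 0.0532
grasp_force: 0.0
```

Emit:
arm_command --pt "0 0 0 0 0 0 30" --pt "0 0 0 0 0 0 30" --pt "0 0 0 0 0 0 30" --pt "0 0 0 0 0 0 30" --pt "0 0 10 0 0 0 30" --pt "0 0 35 0 0 0 30" --pt "0 0 70 0 0 0 30" --pt "0 0 110 0 0 0 30" --pt "0 0 138 0 0 0 30" --pt "0 0 145 0 0 0 30"

```text
time_s: 12.75
eef_pos: [0.4536, -0.2875, 0.1645]
ee_rot: [0.178, 0.984, -0.001, 0.001]
wrist_force: [0.7, 0.3, -3.3]
grip_width: 0.0406
grasp_force: 30.0
```

Emit:
arm_command --pt "7 25 0 0 0 0 30" --pt "19 65 0 0 0 0 30" --pt "34 115 0 0 0 0 30" --pt "49 168 0 0 0 0 30" --pt "64 221 0 0 0 0 30" --pt "80 274 0 0 0 0 30" --pt "95 327 0 0 0 0 30" --pt "111 380 0 0 0 0 30" --pt "126 433 0 0 0 0 30" --pt "140 480 0 0 0 0 30"

```text
time_s: 14.0
eef_pos: [0.5923, 0.1947, 0.1611]
ee_rot: [0.178, 0.984, -0.0, -0.001]
wrist_force: [-0.0, -0.2, -2.2]
grip_width: 0.0409
grasp_force: 30.0
```

Emit:
arm_command --pt "14 48 0 0 0 0 30" --pt "23 77 0 0 0 0 30" --pt "26 89.2 0 0 0 0 30" --pt "26 89.2 0 0 0 0 30" --pt "26 89.2 0 0 0 0 30" --pt "26 89.2 0 0 0 0 30" --pt "26 89.2 -20 0 0 0 30" --pt "26 89.2 -40 0 0 0 30" --pt "26 89.2 -52 0 0 0 30" --pt "26 89.2 -55 0 0 0 30"

```text
time_s: 15.25
eef_pos: [0.618, 0.2817, 0.1058]
ee_rot: [0.178, 0.984, -0.001, -0.001]
wrist_force: [-0.0, 0.0, -3.1]
grip_width: 0.0411
grasp_force: 30.0
```

```bash
python3 - <<'E'
from m import *
p,d,m=snap('wrist','w4'); print(sensors.get_state())
a=p[180:360,170:400]; s,_,_=snap('scene','s4'); 
b=s[140:320,270:500]
cv2.imwrite('pics/c4.png',np.hstack([cv2.resize(x,(398,312),interpolation=3) for x in(a,b)])[:,:,::-1])
E
```

```text
{'time_s': 15.3, 'joint_positions': array([ 4.25529347e-01,  5.44469671e-01,  1.59193580e+00, -2.36127004e-05,
        1.00684802e+00, -7.87479495e-01]), 'dq': array([-0.00212069, -0.016244  , -0.01376677,  0.00112479,  0.01186953,
       -0.00165546]), 'effort': array([-5.48197911e-02, -7.16553211e+01, -3.15307081e+01,  3.38987669e-02,
        7.46347010e-02, -8.67652925e-04]), 'eef_pos': array([0.61840065, 0.2819112 , 0.10625679]), 'ee_rot': array([ 1.77934800e-01,  9.84041929e-01, -4.80122086e-04, -6.77625338e-04]), 'wrist_force': array([ 0.36440231,  0.26262629, -3.91021002]), 'torque': array([0.0499058 , 0.02066109, 0.01337208]), 'grasp_force': 29.999137921258807, 'grip_width': 0.04072866184286545}
```

View pics/c4.png

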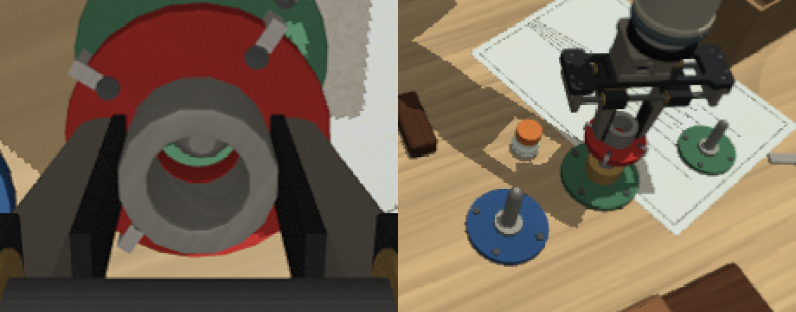

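The post tip is centred in the hub hole (wrist crop near (205,140)), and the brass spacer is home. Lower.

Emit:
arm_command --pt "0 0 -12 0 0 0 30" --pt "0 0 -24 0 0 0 30" --pt "0 0 -34 0 0 0 30" --pt "0 0 -40 0 0 0 30" --pt "0 0 -43 0 0 0 30" --pt "0 0 -44.5 0 0 0 30" --pt "0 0 -45.5 0 0 0 30" --pt "0 0 -46 0 0 0 30" --pt "0 0 -46 0 0 0 30" --pt "0 0 -46 0 0 0 30"

```text
time_s: 16.6
eef_pos: [0.6191, 0.2822, 0.0626]
ee_rot: [0.178, 0.984, 0.0, 0.0]
wrist_force: [-2.6, -1.2, 5.6]
grip_width: 0.0408
grasp_force: 30.0
```

Seated: z is 62.6 mm against the expected 62.4. Release and go to the cap.

Emit:
arm_command --pt "0 0 1.5 0 0 0 30" --pt "0 0 1.5 0 0 0 91" --pt "0 0 1.5 0 0 0 91" --pt "0 0 1.5 0 0 0 91" --pt "0 0 1.5 0 0 0 91" --pt "0 0 30 0 0 0 91" --pt "0 0 75 0 0 0 91" --pt "0 -20 105 0 0 0 91" --pt "2 -70 110 0 0 0 91" --pt "3 -120 110 0 0 0 91"

```text
time_s: 17.85
eef_pos: [0.6223, 0.1613, 0.1726]
ee_rot: [0.177, 0.984, 0.0, 0.001]
wrist_force: [0.7, 0.5, -0.3]
grip_width: 0.0909
grasp_force: 0.0
```

Emit:
arm_command --pt "1 -55 0 0 0 0 91" --pt "3 -110 0 0 0 0 91" --pt "4 -165 0 0 0 0 91" --pt "6 -220 0 0 0 0 91" --pt "8 -275 0 0 0 0 91" --pt "10 -330 -5 0 0 0 91" --pt "12 -385 -15 0 0 0 91" --pt "13 -435 -30 0 0 0 91" --pt "13.5 -460 -40 0 0 0 91" --pt "13.5 -467 -41 0 0 0 91"

```text
time_s: 19.1
eef_pos: [0.6347, -0.3055, 0.1295]
ee_rot: [0.179, 0.984, 0.0, -0.001]
wrist_force: [-0.4, 1.2, -0.4]
grip_width: 0.0911
grasp_force: 0.0
```

```bash
python3 - <<'E'
from m import *
p,d,m=snap('wrist','w5'); W=world(m,d); print(sensors.get_state()['eef_pos'],sensors.get_state()['ee_rot'])
print(fit(W,(.637,-.305),.04,.025,.04))
f=snap('scene','s5');W=world(f[2],f[1]); print('stack',fit(W,(.6207,.2817),.05,.078,.092),fit(W,(.6207,.2817),.06,.05,.062))
E
```

```text
[ 0.63510235 -0.30535301  0.13004171] [ 1.78387753e-01  9.83960162e-01  1.90754697e-04 -4.14630070e-04]
(2766, 633.3, -306.5, 22.9, array([ 632.5, -306.1]), np.float64(31.3))
stack (206, 622.0, 281.9, 21.6, array([624.1, 278.6]), np.float64(85.0)) (511, 622.1, 280.6, 42.9, array([629.1, 272.2]), np.float64(57.2))
```

The stack is right: hub top at 85 mm, disc at 57 mm. The cap measures (636.5,-305.7). Grip it.

Emit:
arm_command --pt "0 -0.4 -35 0 0 0 91" --pt "0 -0.4 -75 0 0 0 91" --pt "0 -0.4 -102 0 0 0 91" --pt "0 -0.4 -116 0 0 0 91" --pt "0 -0.4 -122 0 0 0 91" --pt "0 -0.4 -122 0 0 0 30" --pt "0 -0.4 -122 0 0 0 30" --pt "0 -0.4 -122 0 0 0 30" --pt "0 -0.4 -122 0 0 0 30" --pt "0 -0.4 -122 0 0 0 30" --squeeze 15

```text
time_s: 20.45
eef_pos: [0.6354, -0.3054, 0.0088]
ee_rot: [0.178, 0.984, -0.0, 0.0]
wrist_force: [-0.1, 0.0, 1.4]
grip_width: 0.0457
grasp_force: 15.0
```

Emit:
arm_command --pt "0 0 0 0 0 0 30" --pt "0 0 0 0 0 0 30" --pt "0 0 0 0 0 0 30" --pt "0 0 10 0 0 0 30" --pt "0 0 40 0 0 0 30" --pt "0 0 85 0 0 0 30" --pt "0 0 125 0 0 0 30" --pt "0 20 145 0 0 0 30" --pt "-2 60 150 0 0 0 30" --pt "-3 110 150 0 0 0 30"

```text
time_s: 21.7
eef_pos: [0.6319, -0.1934, 0.1585]
ee_rot: [0.178, 0.984, 0.0, -0.0]
wrist_force: [0.3, 0.8, -0.6]
grip_width: 0.0455
grasp_force: 15.0
```

Emit:
arm_command --pt "-1.5 50 0 0 0 0 30" --pt "-3 105 0 0 0 0 30" --pt "-4.5 160 0 0 0 0 30" --pt "-6 215 0 0 0 0 30" --pt "-8 270 0 0 0 0 30" --pt "-9.5 325 0 0 0 0 30" --pt "-11 380 0 0 0 0 30" --pt "-12.5 430 0 0 0 0 30" --pt "-13.5 465 0 0 0 0 30" --pt "-13.5 477.5 0 0 0 0 30"

```text
time_s: 22.95
eef_pos: [0.6171, 0.2848, 0.1577]
ee_rot: [0.177, 0.984, -0.0, -0.001]
wrist_force: [-1.1, -0.5, -1.0]
grip_width: 0.0455
grasp_force: 15.0
```

Emit:
arm_command --pt "0 0 0 0 0 0 30" --pt "0 0 0 0 0 0 30" --pt "0 0 -15 0 0 0 30" --pt "0 0 -32 0 0 0 30" --pt "0 0 -44 0 0 0 30" --pt "0 0 -51 0 0 0 30" --pt "0 0 -55 0 0 0 30" --pt "0 0 -58 0 0 0 30" --pt "0 0 -60 0 0 0 30" --pt "0 0 -60 0 0 0 30"

```text
time_s: 24.2
eef_pos: [0.6189, 0.2823, 0.0987]
ee_rot: [0.178, 0.984, 0.0, 0.0]
wrist_force: [0.0, -0.6, -1.0]
grip_width: 0.0456
grasp_force: 15.0
```

Emit:
arm_command --pt "0 0 -2 0 0 0 30" --pt "0 0 -3.5 0 0 0 30" --pt "0 0 -4.5 0 0 0 30" --pt "0 0 -5.5 0 0 0 30" --pt "0 0 -6 0 0 0 30" --pt "0 0 -6 0 0 0 30" --pt "0 0 -6 0 0 0 30" --pt "0 0 -6 0 0 0 30" --pt "0 0 -6 0 0 0 30" --pt "0 0 -6 0 0 0 30"

```text
time_s: 25.45
eef_pos: [0.6191, 0.2822, 0.0937]
ee_rot: [0.178, 0.984, 0.0, 0.0]
wrist_force: [-3.4, -2.2, 8.2]
grip_width: 0.0454
grasp_force: 15.0
```

Seated. Release and go to the aluminium spacer.

Emit:
arm_command --pt "0 0 1.5 0 0 0 30" --pt "0 0 1.5 0 0 0 91" --pt "0 0 1.5 0 0 0 91" --pt "0 0 1.5 0 0 0 91" --pt "0 0 1.5 0 0 0 91" --pt "0 0 25 0 0 0 91" --pt "0 0 70 0 0 0 91" --pt "-10 -25 90 0 0 0 91" --pt "-30 -70 90 0 0 0 91" --pt "-52 -120 90 0 0 0 91"

```text
time_s: 26.7
eef_pos: [0.5665, 0.1614, 0.1829]
ee_rot: [0.177, 0.984, 0.0, 0.001]
wrist_force: [1.2, 0.2, -0.2]
grip_width: 0.0912
grasp_force: 0.0
```

Emit:
arm_command --pt "-21 -46 0 0 0 0 91" --pt "-43 -94 0 0 0 0 91" --pt "-65 -142 0 0 0 0 91" --pt "-87 -190 -5 0 0 0 91" --pt "-105 -232 -20 0 0 0 91" --pt "-118 -258 -38 0 0 0 91" --pt "-123.5 -269 -52 0 0 0 91" --pt "-123.5 -269 -52 0 0 0 91" --pt "-123.5 -269 -52 0 0 0 91" --pt "-123.5 -269 -52 0 0 0 91"

```text
time_s: 27.95
eef_pos: [0.4443, -0.1062, 0.1311]
ee_rot: [0.177, 0.984, 0.0, 0.001]
wrist_force: [-0.3, 0.3, -0.3]
grip_width: 0.0909
grasp_force: 0.0
```

```bash
python3 - <<'E'
from m import *
p,d,m=snap('wrist','w6'); W=world(m,d); print(sensors.get_state()['eef_pos'],sensors.get_state()['ee_rot'])
print(fit(W,(.4445,-.107),.04,.018,.032))
f=snap('scene','s6');W=world(f[2],f[1]); print('stack',fit(W,(.6207,.2817),.05,.11,.125),fit(W,(.6207,.2817),.06,.05,.062))
cv2.imwrite('pics/c6.png',cv2.resize(np.hstack([p[120:330,170:400],f[0][140:350,270:500]]),None,fx=1.6,fy=1.6,interpolation=3)[:,:,::-1])
E
```

```text
[ 0.44415368 -0.10619641  0.13105533] [1.77389218e-01 9.84140653e-01 1.17054491e-05 4.91062357e-04]
(2349, 441.7, -106.6, 25.1, array([ 440.7, -106.1]), np.float64(24.1))
stack (298, 622.3, 282.1, 24.0, array([623.2, 280.3]), np.float64(117.2)) (499, 622.3, 280.5, 42.9, array([630.1, 271.2]), np.float64(57.1))
```

View pics/c6.png

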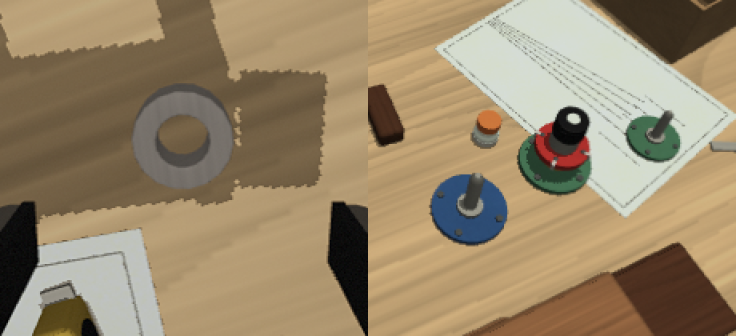

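The green set is complete: cap top at 117 mm, everything concentric at about (622,282) in the scene view. The aluminium ring is at (183,137) in the left crop, between the fingers. Grip it.

Emit:
arm_command --pt "0 0 -35 0 0 0 91" --pt "0 0 -75 0 0 0 91" --pt "0 0 -105 0 0 0 91" --pt "0 0 -119 0 0 0 91" --pt "0 0 -125 0 0 0 91" --pt "0 0 -125 0 0 0 40" --pt "0 0 -125 0 0 0 40" --pt "0 0 -125 0 0 0 40" --pt "0 0 -125 0 0 0 40" --pt "0 0 -125 0 0 0 40" --squeeze 20

```text
time_s: 29.3
eef_pos: [0.4436, -0.1068, 0.0059]
ee_rot: [0.178, 0.984, -0.0, 0.0]
wrist_force: [-0.0, 0.7, 4.6]
grip_width: 0.0499
grasp_force: 20.0
```

Emit:
arm_command --pt "0 0 0 0 0 0 40" --pt "0 0 0 0 0 0 40" --pt "0 0 25 0 0 0 40" --pt "0 0 70 0 0 0 40" --pt "0 0 120 0 0 0 40" --pt "20 40 155 0 0 0 40" --pt "50 90 155 0 0 0 40" --pt "80 145 155 0 0 0 40" --pt "105 195 155 0 0 0 40" --pt "127 230 155 0 0 0 40"

```text
time_s: 30.55
eef_pos: [0.5708, 0.1255, 0.1602]
ee_rot: [0.177, 0.984, -0.0, -0.0]
wrist_force: [0.0, 0.4, -1.5]
grip_width: 0.0496
grasp_force: 20.0
```

```bash
python3 - <<'E'
from m import *
p,d,m=snap('wrist','w7'); W=world(m,d); print(sensors.get_state()['eef_pos'])
print('base',fit(W,(.637,.123),.06,.009,.015))
E
```

```text
[0.57360039 0.12878707 0.16052974]
base (2500, 633.7, 124.0, 54.6, array([616.4, 136.6]), np.float64(11.2))
```

Emit:
arm_command --pt "30 0 0 0 0 0 40" --pt "57 0.3 0 0 0 0 40" --pt "65.5 0.3 0 0 0 0 40" --pt "65.5 0.3 0 0 0 0 40" --pt "65.5 0.3 0 0 0 0 40" --pt "65.5 0.3 -25 0 0 0 40" --pt "65.5 0.3 -50 0 0 0 40" --pt "65.5 0.3 -65 0 0 0 40" --pt "65.5 0.3 -75 0 0 0 40" --pt "65.5 0.3 -75 0 0 0 40"

```text
time_s: 31.85
eef_pos: [0.6355, 0.1235, 0.0853]
ee_rot: [0.178, 0.984, -0.0, -0.0]
wrist_force: [0.6, -0.5, -1.5]
grip_width: 0.0494
grasp_force: 20.0
```

Emit:
arm_command --pt "0 0 -20 0 0 0 40" --pt "0 0 -38 0 0 0 40" --pt "0 0 -50 0 0 0 40" --pt "0 0 -56 0 0 0 40" --pt "0 0 -59 0 0 0 40" --pt "0 0 -60 0 0 0 40" --pt "0 0 -61 0 0 0 40" --pt "0 0 -61 0 0 0 40" --pt "0 0 -61 0 0 0 40" --pt "0 0 -61 0 0 0 40"

```text
time_s: 33.1
eef_pos: [0.636, 0.1235, 0.0259]
ee_rot: [0.178, 0.984, 0.0, 0.0]
wrist_force: [-3.4, -1.0, 8.0]
grip_width: 0.0496
grasp_force: 20.0
```

Seated. Release and go to the yellow cutter.

Emit:
arm_command --pt "0 0 1 0 0 0 40" --pt "0 0 1 0 0 0 91" --pt "0 0 1 0 0 0 91" --pt "0 0 1 0 0 0 91" --pt "0 0 1 0 0 0 91" --pt "0 0 30 0 0 0 91" --pt "0 0 80 0 0 0 91" --pt "0 -10 125 0 0 0 91" --pt "-3 -50 130 0 0 0 91" --pt "-8 -100 130 0 0 0 91"

```text
time_s: 34.35
eef_pos: [0.6286, 0.0232, 0.1559]
ee_rot: [0.177, 0.984, 0.0, 0.001]
wrist_force: [0.5, -0.5, -0.5]
grip_width: 0.0911
grasp_force: 0.0
```

Emit:
arm_command --pt "-4 -45 -5 0 0 0 91" --pt "-9 -95 -12 0 0 0 91" --pt "-12 -130 -20 0 0 0 91" --pt "-13 -143.5 -24 0 0 0 91" --pt "-13 -143.5 -24 0 0 0 91" --pt "-13 -143.5 -24 0 0 0 91" --pt "-13 -143.5 -24 0 0 0 91" --pt "-13 -143.5 -24 0 0 0 91" --pt "-13 -143.5 -24 0 0 0 91" --pt "-13 -143.5 -24 0 0 0 91"

```text
time_s: 35.6
eef_pos: [0.6149, -0.1198, 0.1306]
ee_rot: [0.178, 0.984, 0.0, 0.0]
wrist_force: [0.5, -0.0, -0.2]
grip_width: 0.091
grasp_force: 0.0
```

```bash
python3 - <<'E'
from m import *
p,d,m=snap('wrist','w8'); W=world(m,d); print(sensors.get_state()['eef_pos'],sensors.get_state()['ee_rot'])
print(fit(W,(.616,-.1204),.035,.034,.046),fit(W,(.616,-.1204),.05,.008,.02))
E
```

```text
[ 0.61488682 -0.11989122  0.13059582] [ 1.77887501e-01  9.84050830e-01 -3.40181976e-06 -8.65734621e-06]
(1553, 613.0, -120.4, 21.0, array([ 612.1, -120.1]), np.float64(39.0)) (4917, 612.9, -120.6, 43.2, array([ 608.4, -118.7]), np.float64(11.3))
```

View pics/w8.png

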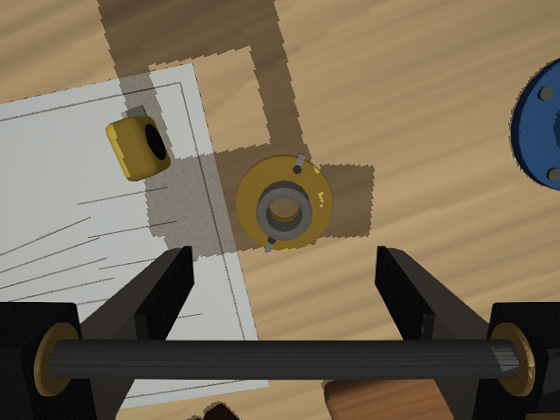

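The yellow cutter is at (284,207), centred, with its knives clear of the finger line and the tape well aside. Grip the hub.

Emit:
arm_command --pt "0 0 -30 0 0 0 91" --pt "0 0 -65 0 0 0 91" --pt "0 0 -90 0 0 0 91" --pt "0 0 -106 0 0 0 91" --pt "0 0 -113 0 0 0 91" --pt "0 0 -113 0 0 0 91" --pt "0 0 -113 0 0 0 30" --pt "0 0 -113 0 0 0 30" --pt "0 0 -113 0 0 0 30" --pt "0 0 -113 0 0 0 30" --squeeze 30

```text
time_s: 36.9
eef_pos: [0.615, -0.12, 0.0178]
ee_rot: [0.178, 0.984, -0.0, 0.0]
wrist_force: [0.7, 1.2, 1.2]
grip_width: 0.0532
grasp_force: 0.0
```

Emit:
arm_command --pt "0 0 0 0 0 0 30" --pt "0 0 0 0 0 0 30" --pt "0 0 0 0 0 0 30" --pt "0 0 0 0 0 0 30" --pt "0 0 10 0 0 0 30" --pt "0 0 35 0 0 0 30" --pt "0 0 70 0 0 0 30" --pt "0 0 110 0 0 0 30" --pt "0 0 138 0 0 0 30" --pt "0 0 145 0 0 0 30"

```text
time_s: 38.15
eef_pos: [0.6157, -0.1201, 0.1647]
ee_rot: [0.178, 0.984, -0.0, 0.002]
wrist_force: [1.0, -0.4, -4.1]
grip_width: 0.0407
grasp_force: 30.0
```

Emit:
arm_command --pt "2 25 0 0 0 0 30" --pt "6 65 0 0 0 0 30" --pt "10 115 0 0 0 0 30" --pt "14 165 0 0 0 0 30" --pt "18 210 0 0 0 0 30" --pt "20.5 235 0 0 0 0 30" --pt "21 243.5 0 0 0 0 30" --pt "21 243.5 0 0 0 0 30" --pt "21 243.5 0 0 0 0 30" --pt "21 243.5 0 0 0 0 30"

```text
time_s: 39.4
eef_pos: [0.6359, 0.1224, 0.1626]
ee_rot: [0.179, 0.984, -0.0, -0.0]
wrist_force: [0.5, 0.5, -3.8]
grip_width: 0.0407
grasp_force: 30.0
```

Emit:
arm_command --pt "0 0 -15 0 0 0 30" --pt "0 0 -32 0 0 0 30" --pt "0 0 -45 0 0 0 30" --pt "0 0 -53 0 0 0 30" --pt "0 0 -55 0 0 0 30" --pt "0 0 -55 0 0 0 30" --pt "0 0 -55 0 0 0 30" --pt "0 0 -55 0 0 0 30" --pt "0 0 -55 0 0 0 30" --pt "0 0 -55 0 0 0 30"

```text
time_s: 40.65
eef_pos: [0.6359, 0.1235, 0.1077]
ee_rot: [0.178, 0.984, 0.0, 0.0]
wrist_force: [-0.4, -0.7, -3.5]
grip_width: 0.0406
grasp_force: 30.0
```

No side force, and z is as commanded. Lower it home.

Emit:
arm_command --pt "0 0 -12 0 0 0 30" --pt "0 0 -24 0 0 0 30" --pt "0 0 -34 0 0 0 30" --pt "0 0 -40 0 0 0 30" --pt "0 0 -43 0 0 0 30" --pt "0 0 -44.5 0 0 0 30" --pt "0 0 -45.5 0 0 0 30" --pt "0 0 -46 0 0 0 30" --pt "0 0 -46 0 0 0 30" --pt "0 0 -46 0 0 0 30"

```text
time_s: 41.9
eef_pos: [0.6362, 0.1236, 0.0626]
ee_rot: [0.178, 0.984, 0.0, 0.0]
wrist_force: [-3.8, -0.1, 6.4]
grip_width: 0.041
grasp_force: 30.0
```

Seated. Release and clear away.

Emit:
arm_command --pt "0 0 1.5 0 0 0 30" --pt "0 0 1.5 0 0 0 91" --pt "0 0 1.5 0 0 0 91" --pt "0 0 1.5 0 0 0 91" --pt "0 0 1.5 0 0 0 91" --pt "0 0 30 0 0 0 91" --pt "0 0 75 0 0 0 91" --pt "0 0 110 0 0 0 91" --pt "-50 -20 130 0 0 0 91" --pt "-100 -60 140 0 0 0 91"

```text
time_s: 43.15
eef_pos: [0.5372, 0.0651, 0.2024]
ee_rot: [0.177, 0.984, 0.0, 0.001]
wrist_force: [-0.6, -0.5, 0.7]
grip_width: 0.0911
grasp_force: 0.0
```

Emit:
arm_command --pt "-40 -30 0 0 0 0 91" --pt "-80 -60 0 0 0 0 91" --pt "-100 -100 0 0 0 0 91" --pt "-100 -120 0 0 0 0 91" --pt "-100 -120 0 0 0 0 91" --pt "-100 -120 0 0 0 0 91" --pt "-100 -120 0 0 0 0 91" --pt "-100 -120 0 0 0 0 91" --pt "-100 -120 0 0 0 0 91" --pt "-100 -120 0 0 0 0 91"

```text
time_s: 44.4
eef_pos: [0.4377, -0.0549, 0.2012]
ee_rot: [0.178, 0.984, -0.0, -0.0]
wrist_force: [-0.7, 0.9, -0.3]
grip_width: 0.091
grasp_force: 0.0
```

```bash
python3 - <<'E'
from m import *
p,d,m=snap('scene','s9');W=world(m,d)
print('blue',fit(W,(.637,.123),.03,.078,.09),fit(W,(.637,.123),.06,.05,.062));print('green',fit(W,(.6207,.2817),.05,.11,.125),fit(W,(.6207,.2817),.06,.05,.062))
E
```

```text
blue (213, 637.6, 122.4, 21.2, array([639.6, 121.1]), np.float64(85.0)) (592, 637.8, 123.5, 44.0, array([645.2, 116.3]), np.float64(57.3))
green (303, 621.5, 281.6, 23.2, array([623.1, 280.1]), np.float64(117.3)) (495, 621.8, 281.2, 42.9, array([629.9, 271.5]), np.float64(57.1))
```

View pics/s9.png

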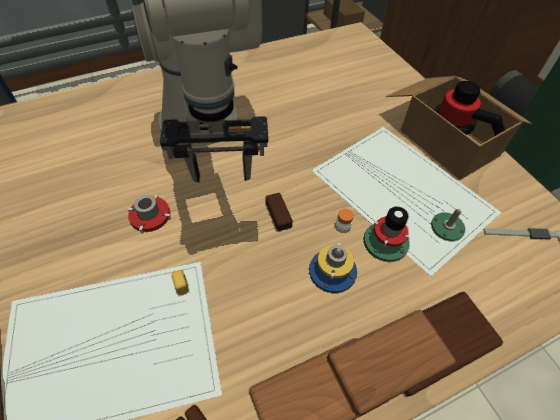

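Both stacks are home: green set at (393,230), blue set at (336,262), with tops at 117 and 85 mm. The jar, tape and offcut have not moved, so I'll hand in.

```bash
python3 -c "from workcell import close_job; print(close_job())"
```

```text
the job is handed in; nothing more can be done
None
```

Both cutter sets are made up and seated home on their stands, in the order asked. The glue jar, tape measure and walnut offcut stayed where they were, and the job was handed in at about 45 s of the 128 s allowed.

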